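Dry-fit a cast offset lever on its two-pin fixture, then hold it level above the pins

ROBOT

A 7-joint arm with a two-finger parallel gripper is mounted at the origin on a cart in front of the work surface, level with it; the furniture and walls round the work are solid. World frame = base frame: x ahead of the robot, y to its left, z up, the work surface at z = 0. Lengths are in m, angles in rad, forces in N, time in s.
With the tool pointing down it reaches from about 0.4 to 0.875 m from the base axis. Payload 6.5 kg.
Tool frame: the origin (TCP) lies at the very end of the fingers, on their centre line; the grasp point (between the pads) lies 19 mm behind it; z points along the fingers, y is the direction in which the jaws open and shut (so a half turn about z gives the same grasp; the last joint's range is limited). The gripper opens to 85 mm and grips with 20 to 120 N. Pads are 22 mm wide; open, the fingers measure 114 mm over their backs; the gripper's body (76 mm by 85 mm) begins 54 mm behind the grasp point. The pads swing forward as they close: fully open they stand 13 mm farther back than shut.
Start: joints at [1.044, 0.536, -0.004, 1.538, 0.003, 1.067, -0.071], TCP at [0.289, -0.582, 0.231] pointing down, gripper open.
Joint ranges: [-2.7, 2.7], [-0.37, 2.16], [-1.27, 1.26], [0.24, 2.4], [-1.31, 4.45], [0.19, 1.91], [-2.76, 2.76]. Speed limits (rad/s): [2.39, 2.39, 3.14, 3.14, 3.14, 3.14, 3.14].

INTERFACE

Orientations are given as a 3x3 rotation matrix whose columns are the frame's x, y, z axes.
In Python, from plant import robot, eyes gives the robot as it stands. Calls block until the motion is done:
- robot.move_pose(position, orientation): joint-space move of the TCP to a pose.
- robot.move_straight(position, frame=None, feed=0.15): straight line of the TCP; frame=None keeps the orientation; feed is the mean speed in m/s.
- robot.move_joints(angles): joint-space move.
- robot.set_gripper(opening, force=None): opening from 0.0 (shut) to 1.0 (fully open); force is the grip in N (None keeps the last); returns when the fingers have stopped.
- robot.wait(seconds).
- robot.solve_ik(position, orientation): joint angles nearest the present ones, or None.
- eyes.camera(name): name is "scene" or "side" or "wrist"; returns a dict with "image" (420x560x3 uint8, red, green, blue), "K" (3x3 intrinsics, pixels), "k1" (the pictures are not rectified: a ray, as slopes to the right and down, at radius r is drawn at 1 + k1 r^2 times it, then the intrinsics apply), "world_from_camera" (4x4, takes a point from camera to world coordinates); the wrist camera has in their place "tool_from_camera" (4x4, takes a point from camera to tool coordinates, whose origin is the TCP and whose axes are the flange's). Camera axes: x right, y down, z forward; pixel columns grow to the right and rows downward; lengths in m; the calibration is good to about 2 mm. A picture is of the moment at which its call begins: read the wrist's pose just before it. There is no depth.
A pose or a line that the arm cannot do raises robot.PlanningError and nothing moves.
- robot.hand_in(): hands the job in, once; it reports no verdict.
Readings, each from a call of its own:
- robot.read_t(): time.
- robot.read_q(): joint angles.
- robot.read_qvel(): joint speeds.
- robot.read_joint_torque(): joint torques, N m.
- robot.read_position(): TCP position.
- robot.read_eef_rot(): TCP orientation.
- robot.read_contact_force(): force on the tool from outside, world axes, zero at the start.
- robot.read_ft_torque(): the same for the moment, N m.
- robot.read_gripper_width(): opening from 0.0 (shut) to 1.0 (fully open).
Only numpy, scipy, OpenCV 4.12 (cv2) and the standard library are available. Lean on these libraries where they do the work, as an engineer would, in place of code of your own. Each camera call takes 0.05 s, during which the arm holds its last target. There are 200 camera calls.

TASK

Pick the blue cast lever up by its balance point (the yellow stripe) and dry-fit it: lower it gently over the fixture's two pins until you feel it sit fully down on both rest rings. Then lift it off again and finish while still holding it by the stripe, level and still, its two bores in line with the pins and about 2 cm clear above the taller pin, so that the shims can be slipped on. Do not ram it down and leave the other things on the bench where they are.

Things in the scene. Friction and masses are not known exactly. Their poses are not given: they have to be found in the camera images.
- lever: Blue cast offset lever with bright boss faces, 0.5 to 0.8 kg, 230 mm long, lying flat. Origin: under the balance point, on the centre line of the straight arm, in the underside plane of both bosses. x along the straight arm from the heavy big boss towards the small eye, z up. Gripped far from the balance point it tips in the fingers. A pinch lug behind the big boss reaches to x=-86 mm
- lever_balance (a point): balance point: middle of the 10 mm wide yellow stripe round the straight arm, 17.5 mm above the underside plane (lever x=0, y=0). The arm there is 16 mm wide (y) with flat vertical sides, its lower edge 7 mm and its top 28 mm above the underside plane; free for fingers from x=-12 to x=40 mm, where the arm bends
- lever_bore (a point): centre of the 30 mm through bore at the underside of the big boss (53 mm diameter, 34 mm high), at lever x=-46 y=0 mm
- lever_eye (a point): centre of the 14 mm through bore at the underside of the small eye (30 mm diameter, 20 mm high), at lever x=129 y=-26 mm
- fixture: Two-pin fixture fixed on the bench: dark steel plate 262 x 88 x 12 mm (its x from -97 to 165, y from -52 to 36 mm), two bright rest rings with tops 26 mm above the bench, a pin standing out of each. Origin on the bench, axes laid out as the lever's: with the lever seated both origins share x, y and yaw and the lever's is 26 mm higher
- big_pin_seat (a point): centre of the big rest ring's top face (52 mm ring), at fixture x=-46 y=0 mm; the pin in it is 27 mm in diameter for 20 mm, then tapers to a 13 mm wide nose 36 mm above the ring
- small_pin_seat (a point): centre of the small rest ring's top face (32 mm ring), at fixture x=129 y=-26 mm; the pin in it is 10 mm in diameter for 15 mm, then tapers to a 4 mm wide nose 26 mm above the ring
- big_pin_tip (a point): top of the big, taller pin on its axis, 62 mm above the bench
- small_pin_tip (a point): top of the small pin on its axis, 52 mm above the bench
- grease_tin: bystander: round tin, white lid and green body, 66 mm wide, 34 mm high; origin under its centre
- bush_1: bystander: steel flanged bush, 28 mm wide, 22 mm high; origin under its centre
- bush_3: bystander: flat steel bush, 32 mm wide, 12 mm high; origin under its centre
- gauge_block_20: bystander: steel gauge block, 9 x 30 mm, 20 mm high; origin under its centre
- tape_roll: bystander: roll of yellow tape lying flat, 83 mm wide, 18 mm high; origin under its centre

How it is judged:
By the outcome, as a careful person would: the job done as asked, in the order asked, and still so for the second after the job is handed in, while the arm keeps its last pose, push and grip.
It also fails if it takes over 51 s, if anything falls off the work surface, if the arm or the gripper's body presses on something with over 40 N, if the wrist force passes 120 N, or if a joint passes its speed limit or range.

## Working session

There is one attempt and no reset: what is moved stays moved. The work goes in short steps, each a Python script; the robot and the scene stay as the last script left them, time stands still between calls to the robot, and variables do not carry over. Pictures are saved under pics/ and viewed, about 8 in all and at most 12, crops included, and the job is handed in when it is done.

```bash
mkdir -p pics; ls; python3 - <<'E'
from plant import robot, eyes
import cv2, numpy as np
for n in ("scene","side"):
    c=eyes.camera(n); cv2.imwrite(f"pics/{n}0.png",c["image"][:,:,::-1]); np.savez(f"{n}0.npz",**c)
    print(n,c["K"].tolist(),c["k1"],np.round(c["world_from_camera"],3).tolist())
c=eyes.camera("wrist"); print(c["K"].tolist(),c["k1"],np.round(c["tool_from_camera"],4).tolist())
print(robot.read_t(),robot.read_eef_rot())
E
```

```text
pics
scene [[404.17547294566083, 0.0, 280.2055062227436], [0.0, 404.17547294566083, 201.80820830912043], [0.0, 0.0, 1.0]] -0.08836261359873405 [[-0.607, -0.434, 0.666, -0.136], [-0.795, 0.321, -0.515, 0.516], [0.011, -0.842, -0.54, 0.589], [0.0, 0.0, 0.0, 1.0]]
side [[430.1109017150713, 0.0, 273.50232762687875], [0.0, 430.1109017150713, 205.92227462224122], [0.0, 0.0, 1.0]] -0.12537245110914927 [[0.997, -0.057, 0.058, 0.476], [-0.081, -0.634, 0.769, -0.8], [-0.007, -0.772, -0.636, 0.749], [0.0, 0.0, 0.0, 1.0]]
[[322.4111945091603, 0.0, 283.87753128895014], [0.0, 322.4111945091603, 209.59574021740175], [0.0, 0.0, 1.0]] -0.045516012581740525 [[0.0008, -0.946, -0.3242, 0.0834], [1.0, 0.0008, -0.0, 0.0009], [0.0003, -0.3242, 0.946, -0.1423], [0.0, 0.0, 0.0, 1.0]]
0.15 [[ 8.95656047e-01  4.44746876e-01 -6.79957944e-04]
 [ 4.44747384e-01 -8.95655316e-01  1.14843505e-03]
 [-9.82450469e-05 -1.33101231e-03 -9.99999109e-01]]
```

View pics/scene0.png

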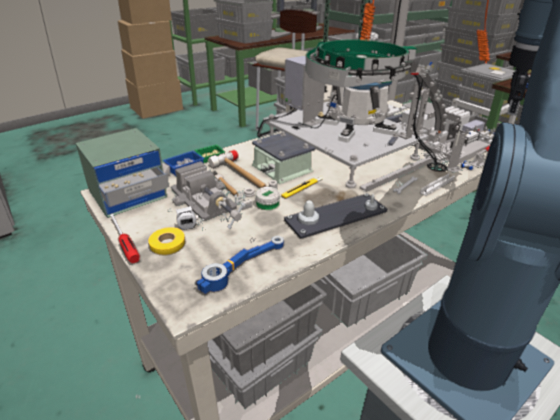

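View pics/side0.png

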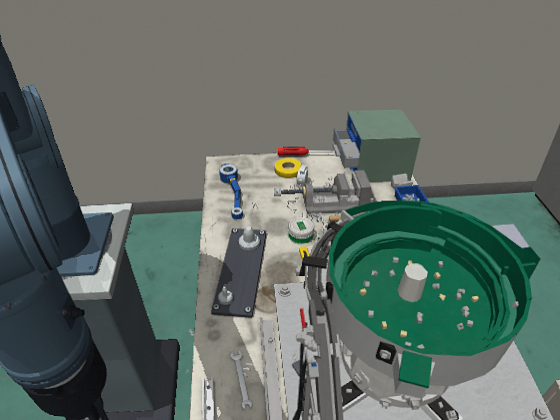

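Scene view: the lever's big boss is at (214,273), its eye at (278,242); fixture pins are at about (309,212) and (371,205). Side view: boss (229,172), eye (237,212), big ring (248,240), small ring (225,298).

```bash
cat > h.py <<'E'
import numpy as np, cv2
from plant import robot, eyes
def ray(c,uv,T):
    d=(np.array(uv,float)-c["K"][:2,2])/np.array([c["K"][0,0],c["K"][1,1]])
    k=float(c["k1"]); s=d.copy()
    for _ in range(20): s=d/(1+k*(s@s))
    return T[:3,3], T[:3,:3]@np.r_[s,1]
def on_plane(c,uv,z,T):
    o,d=ray(c,uv,T); return o+d*(z-o[2])/d[2]
def proj(c,P,T):
    p=T[:3,:3].T@(np.asarray(P)-T[:3,3]); s=p[:2]/p[2]; s=s*(1+float(c["k1"])*(s@s))
    return s*c["K"][0,0]+c["K"][:2,2]
def wrist(name=None):
    T=np.eye(4); T[:3,:3]=robot.read_eef_rot(); T[:3,3]=robot.read_position()
    c=eyes.camera("wrist"); 
    if name: cv2.imwrite(f"pics/{name}.png",c["image"][:,:,::-1])
    T=T@c["tool_from_camera"]; np.savez(f"{name}.npz",T=T,**c); return c,T
def down(yaw):  # tool x axis at yaw, z down
    c,s=np.cos(yaw),np.sin(yaw); return np.array([[c,s,0],[s,-c,0],[0,0,-1.]])
def pose_from(big,eye):  # frame origin & yaw from the two points
    v=np.array(eye[:2])-np.array(big[:2]); yaw=np.arctan2(v[1],v[0])-np.arctan2(-26,175)
    return np.array(big[:2])+.046*np.array([np.cos(yaw),np.sin(yaw)]), yaw, np.hypot(*v)
def pt(o,yaw,x,y): 
    c,s=np.cos(yaw),np.sin(yaw); return np.array([o[0]+c*x-s*y,o[1]+s*x+c*y])
E
python3 - <<'E'
from h import *
for n,L,F in (("scene",((214,271),(278,242)),((309,215),(371,206))),("side",((229,170),(237,212)),((249,243),(225,298)))):
    c=dict(np.load(f"{n}0.npz")); T=c["world_from_camera"]
    for w,(a,b),za,zb in (("lever",L,.034,.02),("fix",F,.026,.026)):
        A,B=on_plane(c,a,za,T),on_plane(c,b,zb,T); print(n,w,A.round(3),B.round(3),pose_from(A,B))
E
```

```text
scene lever [0.423 0.25  0.034] [0.435 0.079 0.02 ] (array([0.43314962, 0.20485289]), np.float64(-1.3514607122635416), np.float64(0.171313987868565))
scene fix [ 0.469 -0.042  0.026] [ 0.405 -0.197  0.026] (array([ 0.45776001, -0.08669036]), np.float64(-1.8163779391036567), np.float64(0.16742486129330159))
side lever [0.425 0.241 0.034] [0.445 0.065 0.02 ] (array([0.43717165, 0.19611904]), np.float64(-1.3106659877838078), np.float64(0.17641404676866274))
side fix [ 0.472 -0.059  0.026] [ 0.415 -0.221  0.026] (array([ 0.46347219, -0.10464403]), np.float64(-1.7625694940006273), np.float64(0.17126792151563))
```

```bash
python3 - <<'E'
from h import *
for n,o,y in (("fixA",(0.46,-0.095),-1.79),("levA",(0.435,0.2),-1.33)):
    R=down(y+np.pi)
    robot.move_pose([*o,.25],R); robot.wait(.3); c,T=wrist(n)
    print(n,robot.read_t(),robot.read_q().round(2) if hasattr(robot.read_q(),'round') else robot.read_q(),robot.read_position(),robot.read_contact_force())
a=np.hstack([cv2.imread("pics/fixA.png"),cv2.imread("pics/levA.png")])
a=np.vstack([cv2.imread("pics/fixA.png")[60:360],cv2.imread("pics/levA.png")[60:360]]); cv2.imwrite("pics/both.png",a)
E
```

```text
fixA 2.375 [ 0.49  0.24 -0.44  1.96  0.12  0.97 -0.23] [ 0.46001864 -0.095245    0.24995912] [ 0.20887889 -0.17516685 -0.39007876]
levA 3.8583 [ 0.08  0.3  -0.71  1.93  0.23  1.   -0.5 ] [0.43525547 0.19936906 0.24997733] [-0.78474089 -0.09165847  0.19032725]
```

View pics/both.png

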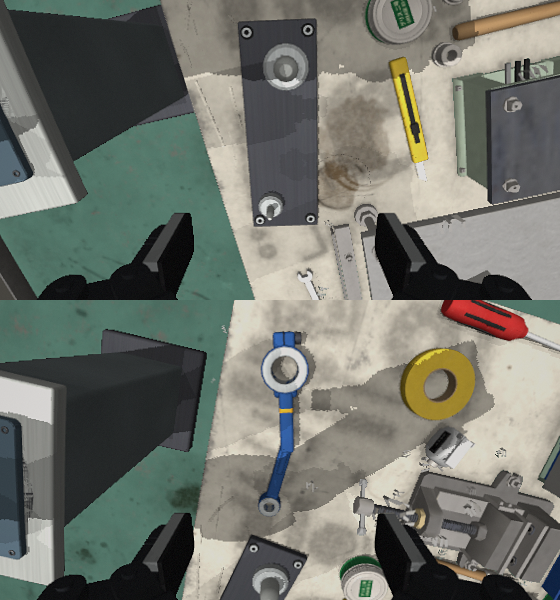

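The two wrist views show the fixture plate upright, with the big ring at about (286,128) and the small one at (270,268) in full-image rows. The lever's boss is at (285,130), stripe at (287,171) and eye at (269,266).

```bash
cat >> h.py <<'E'
def blob(mask,seed):
    """contour of the masked blob nearest the seed"""
    cs,_=cv2.findContours(mask.astype(np.uint8),cv2.RETR_EXTERNAL,cv2.CHAIN_APPROX_NONE)
    cs=[c for c in cs if cv2.contourArea(c)>15]
    return max(cs,key=lambda c:cv2.pointPolygonTest(c,(float(seed[0]),float(seed[1])),True))
def circle_on(c,T,cnt,z):
    p=np.array([on_plane(c,q,z,T)[:2] for q in cnt.reshape(-1,2)])
    A=np.c_[2*p,np.ones(len(p))]; f=lambda p:np.linalg.lstsq(np.c_[2*p,np.ones(len(p))],(p**2).sum(1),rcond=None)[0]
    for _ in range(4):
        s=f(p); r=np.sqrt(s[2]+s[0]**2+s[1]**2); e=np.abs(np.hypot(*(p-s[:2]).T)-r)
        p=p[e<=max(2*np.median(e),.0007)]
    return s[:2],r,e.max(),len(p)
E
python3 - <<'E'
from h import *
import sys
f=dict(np.load("fixA.npz")); T=f["T"]; hsv=cv2.cvtColor(f["image"],cv2.COLOR_RGB2HSV)
dark=hsv[...,2]<95; dark[:,:225]=0; dark[:,330:]=0; dark[:60]=0; dark[300:]=0
cnt=blob(dark,(280,200)); p=np.array([on_plane(f,q,.012,T)[:2] for q in cnt.reshape(-1,2)],np.float32)
(cx,cy),wh,ang=cv2.minAreaRect(p); print("rect",(cx,cy),wh,ang)
br=(hsv[...,2]>110); m=np.zeros_like(br); m[75:290,248:312]=br[75:290,248:312]
for s,z in (((286,128),.026),((270,268),.026)): print(s,circle_on(f,T,blob(m,s),z))
l=dict(np.load("levA.npz")); TL=l["T"]; h2=cv2.cvtColor(l["image"],cv2.COLOR_RGB2HSV)
blue=(h2[...,0]>98)&(h2[...,0]<125)&(h2[...,1]>120); blue[:,:235]=0; blue[:,320:]=0; blue[310:]=0
cnt=blob(blue,(285,220)); full=np.zeros(blue.shape,np.uint8); cv2.drawContours(full,[cnt],-1,1,-1)
face=(full>0)&~blue&(h2[...,1]<90)
for s,z,sl in (((285,130),.034,slice(60,160)),((269,266),.02,slice(230,300))):
    mm=np.zeros_like(face); mm[sl]=face[sl]; print("lever",s,circle_on(l,TL,blob(mm,s),z))
yel=(h2[...,0]>15)&(h2[...,0]<35)&(h2[...,1]>120)&(full>0)
ys,xs=np.nonzero(yel); print("stripe",xs.mean(),ys.mean(),len(xs),on_plane(l,(xs.mean(),ys.mean()),.028,TL))
v=np.hstack([cv2.resize(a[60:310,235:325],None,fx=2.3,fy=2.3,interpolation=1) for a in (f["image"],l["image"],cv2.merge([m.astype(np.uint8)*255,dark.astype(np.uint8)*255,face.astype(np.uint8)*255]))])
cv2.imwrite("pics/m1.png",v[:,:,::-1]); print(v.shape)
E
```

```text
rect (0.4523800015449524, -0.120008185505867) (0.2611986994743347, 0.08935831487178802) 80.03939056396484
(286, 128) (array([ 0.47370292, -0.0432589 ]), np.float64(0.024388959033895947), np.float64(0.0005984092422147043), 90)
(270, 268) (array([ 0.41711725, -0.20840631]), np.float64(0.014705743449486566), np.float64(0.0006996451317231572), 53)Traceback (most recent call last):
  File "<stdin>", line 14, in <module>
  File "h.py", line 29, in blob
    return max(cs,key=lambda c:cv2.pointPolygonTest(c,(float(seed[0]),float(seed[1])),True))
ValueError: max() iterable argument is empty
```

```bash
python3 - <<'E'
from h import *
f=dict(np.load("fixA.npz"))
l=dict(np.load("levA.npz")); TL=l["T"]; h2=cv2.cvtColor(l["image"],cv2.COLOR_RGB2HSV)
blue=(h2[...,0]>98)&(h2[...,0]<125)&(h2[...,1]>120)
yel=(h2[...,0]>15)&(h2[...,0]<35)&(h2[...,1]>140)
for b in (blue,yel): b[:,:245]=0; b[:,310:]=0; b[310:]=0; b[:85]=0
body=cv2.morphologyEx((blue|yel).astype(np.uint8),cv2.MORPH_CLOSE,np.ones((3,3)))
cnt=blob(body,(287,190)); full=np.zeros(blue.shape,np.uint8); cv2.drawContours(full,[cnt],-1,1,-1)
print("area",full.sum(),cv2.boundingRect(cnt))
face=(full>0)&(body==0)
P=[]
for s,z,y0,y1 in (((285,130),.034,60,160),((269,266),.02,245,300)):
    mm=np.zeros_like(face); mm[y0:y1]=face[y0:y1]
    if mm.sum()>20: r=circle_on(l,TL,blob(mm,s),z); P.append(r[0]); print("lever",s,r)
if len(P)==2: print(pose_from(*P))
ys,xs=np.nonzero(yel&(full>0)); print("stripe",xs.mean(),ys.mean(),len(xs),on_plane(l,(xs.mean(),ys.mean()),.028,TL))
U=lambda a:a.astype(np.uint8)*255
v=np.hstack([cv2.resize(a[60:310,235:325],None,fx=2.3,fy=2.3,interpolation=1) for a in (f["image"],l["image"],cv2.merge([U(blue),U(yel),U(face)]))])
cv2.imwrite("pics/m1.png",v[:,:,::-1])
E
```

```text
area 1434 (259, 150, 38, 114)
stripe 285.7037037037037 170.2962962962963 54 [0.43622631 0.20498998 0.028     ]
```

View pics/m1.png

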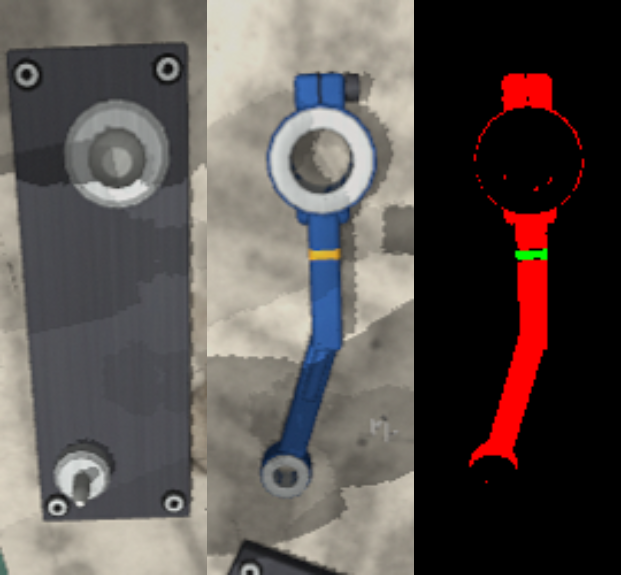

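```bash
python3 - <<'E'
from h import *
l=dict(np.load("levA.npz")); TL=l["T"]; h2=cv2.cvtColor(l["image"],cv2.COLOR_RGB2HSV)
A=on_plane(l,(284.6,129.6),.034,TL); B=on_plane(l,(268.9,266.5),.02,TL); o,yaw,d=pose_from(A,B); print("faces",o,yaw,d)
blue=((h2[...,0]>98)&(h2[...,0]<125)&(h2[...,1]>120))|((h2[...,0]>15)&(h2[...,0]<35)&(h2[...,1]>140))
pts=[]
for r in range(163,203):
    x=np.nonzero(blue[r,265:310])[0]+265
    pts.append(on_plane(l,((x.min()+x.max())/2,r),.028,TL)[:2])
vx,vy,x0,y0=cv2.fitLine(np.array(pts,np.float32),cv2.DIST_HUBER,0,.01,.01).ravel()
ya=np.arctan2(vy,vx); ya=ya if ya<0 else ya-np.pi; n=np.array([-np.sin(ya),np.cos(ya)])
o2=o+n*(n@(np.array([x0,y0])-o)); print("arm yaw",ya,"line off mm",1e3*n@(np.array([x0,y0])-o),"stripe", np.array([.43623,.20499])-o)
st=np.array([.43623,.20499]); t=np.array([np.cos(ya),np.sin(ya)])
print("stripe along",1e3*t@(st-o))
g=o2+t*(t@(st-o)*.5+.002)
yw=(yaw*2+ya)/3
R=down(yw+np.pi); print(g,yw)
robot.set_gripper(.7); robot.move_pose([*g,.08],R)
for z in (.03,.012,.004):
    robot.move_straight([*g,z],R,feed=.06); print(z,np.array(robot.read_contact_force()).round(1))
robot.set_gripper(0.0,60); print(robot.read_gripper_width(),np.array(robot.read_contact_force()).round(1))
c,T=wrist("grip"); print(robot.read_t(),robot.read_position())
E
```

```text
faces [0.43633223 0.2052411 ] -1.2988042942211766 0.1760909803634398
arm yaw -1.3076404 line off mm -0.0019263086395886475 stripe [-0.00010223 -0.0002511 ]
stripe along 0.21586346765969314
[0.43687871 0.20320524] -1.3017496739179386
0.03 [-0.3  0.4 -0.2]
0.012 [ 0.1 -0.7 -0.3]
0.004 [-0.  -0.2  0.2]
0.1733724525945488 [-0.7 -1.2  5.8]
7.1917 [0.43699935 0.2032669  0.00433403]
```

View pics/grip.png

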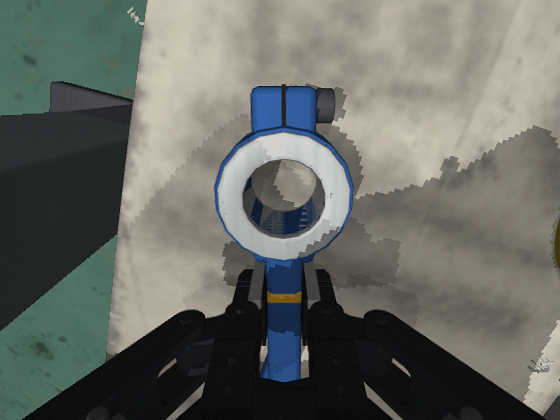

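Grip view: jaws hold the arm right at the yellow stripe (284,297), boss face is centred at (284,196) and parallel. Next I'll refine the fixture pose offline from its plate edges and lift.

```bash
python3 - <<'E'
from h import *
f=dict(np.load("fixA.npz")); T=f["T"]; g=cv2.cvtColor(f["image"],cv2.COLOR_RGB2GRAY).astype(float)
def edge(P0,P1,nrm,n=60):  # sub-pixel bright/dark step along nrm through points P0..P1 (world, z .012)
    out=[]
    for t in np.linspace(.06,.94,n):
        p=P0+t*(P1-P0); s=np.linspace(-.008,.008,65)
        q=np.array([proj(f,[*(p+nrm*x),.012],T) for x in s],np.float32)
        v=cv2.remap(g.astype(np.float32),q[:,:1].copy(),q[:,1:].copy(),cv2.INTER_LINEAR).ravel()
        d=np.gradient(cv2.GaussianBlur(v[None],(9,1),2).ravel()); i=d.argmax()
        if d[i]>1.2: out.append(p+nrm*s[i])
    out=np.array(out,np.float32); L=cv2.fitLine(out,cv2.DIST_HUBER,0,.001,.001).ravel()
    return L,len(out),np.std((out-L[2:])@[-L[1],L[0]])
o=np.array([.4659,-.0882]); y=-1.748
ex=np.array([np.cos(y),np.sin(y)]); ey=np.array([-ex[1],ex[0]])
C=lambda a,b:o+ex*a+ey*b
for nm,a,b,n in (("y+",C(-.097,.036),C(.165,.036),ey),("y-",C(-.097,-.052),C(.165,-.052),-ey),("x-",C(-.097,-.052),C(-.097,.036),-ex),("x+",C(.165,-.052),C(.165,.036),ex)):
    L,k,s=edge(a,b,n); ang=np.arctan2(L[1],L[0]); m=(a+b)/2
    # offset of line from nominal along n
    d=np.array([L[0],L[1]]); nn=np.array([-d[1],d[0]]); t=(nn@(L[2:]-m))/(nn@n)
    print(nm,k,"std mm",round(1e3*s,2),"ang",round(float((ang-y)%np.pi),4),"outward mm",round(1e3*t,2))
robot.set_gripper(0.0,80)
p=np.array(robot.read_position()); robot.move_straight([p[0],p[1],.15],feed=.1); robot.wait(.3)
print(robot.read_t(),np.array(robot.read_contact_force()).round(2),np.array(robot.read_ft_torque()).round(3),robot.read_gripper_width())
wrist("lift")
for n in("side",):
    c=eyes.camera(n); cv2.imwrite("pics/side1.png",cv2.resize(c["image"][60:320,140:420,::-1],None,fx=2,fy=2))
E
```

```text
y+ 60 std mm 0.64 ang 0.0011 outward mm 0.33
y- 60 std mm 0.22 ang 3.138 outward mm 0.08
x- 60 std mm 0.15 ang 1.5684 outward mm -0.51
x+ 60 std mm 1.77 ang 1.5721 outward mm -0.43
9.3167 [ 0.5   0.17 -6.16] [ 0.033 -0.04  -0.018] 0.17121786439586456
```

```bash
python3 - <<'E'
from h import *
for n in ("grip","lift"):
    l=dict(np.load(n+".npz")); h=cv2.cvtColor(l["image"],cv2.COLOR_RGB2HSV)
    Tt=l["tool_from_camera"]
    # outer boss silhouette: blue rim; take face mask edge = outermost non-blue-bounded pixels by radial scan for the first blue from centre outwards
    blue=(h[...,0]>98)&(h[...,0]<128)&(h[...,1]>110)
    c0=np.array([284,196.]); pts=[]
    for a in np.radians(np.r_[-60:60:3,120:240:3]):
        for r in np.arange(50,85,.5):
            q=c0+r*np.array([np.cos(a),np.sin(a)]); 
            if blue[int(round(q[1])),int(round(q[0]))]: pts.append(q); break
    print(n,len(pts),cv2.fitEllipse(np.array(pts,np.float32)),circle_on(l,Tt,np.array(pts),-.0297))
E
```

```text
grip 80 ((283.40264892578125, 195.21441650390625), (128.33656311035156, 133.5250244140625), 92.50357055664062) (array([ 0.04812986, -0.00029509]), np.float64(0.024402813447510132), np.float64(0.0003919770730878673), 80)
lift 80 ((283.38079833984375, 195.1597900390625), (128.4210968017578, 133.4438934326172), 90.91584777832031) (array([ 0.04814964, -0.00030548]), np.float64(0.02439672228051531), np.float64(0.0005269706491557655), 80)
```

View pics/side1.png

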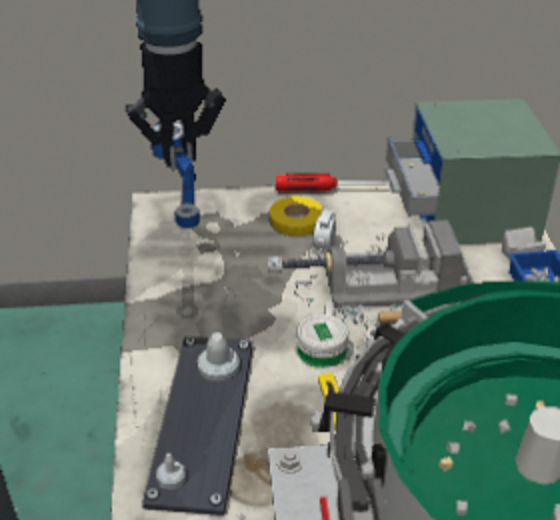

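The side view shows the lever level in the jaws above its old spot, fixture clear. The bore hasn't moved in the hand, so on to the hover above the pins.

```bash
cat >> h.py <<'E'
FO=np.array([.4659,-.0882]); FY=-1.7495
def tgt(dx=0,dy=0,x0=.002): return pt(FO,FY,x0+dx,.0004+dy)
RF=down(FY+np.pi)
F=lambda:np.array(robot.read_contact_force()); M=lambda:np.array(robot.read_ft_torque())
def fixf(v): c,s=np.cos(FY),np.sin(FY); return np.array([c*v[0]+s*v[1],-s*v[0]+c*v[1],v[2]])
E
python3 - <<'E'
from h import *
robot.move_pose([*tgt(),.15],RF); robot.move_straight([*tgt(),.088],RF,feed=.1); robot.wait(.3)
print(robot.read_t(),robot.read_position(),tgt(),"F",fixf(F()).round(2),"M",fixf(M()).round(3))
c,T=wrist("hov"); s=eyes.camera("scene"); np.savez("sc1.npz",**s); d=eyes.camera("side"); np.savez("sd1.npz",**d)
r=lambda i,y,x:cv2.resize(i[y:y+100,x:x+133],(532,400),interpolation=cv2.INTER_CUBIC)
a=np.hstack([cv2.resize(c["image"][110:290,200:370],(400,424)),cv2.resize(s["image"][160:250,265:400],(400,267))[:424] if 0 else cv2.copyMakeBorder(cv2.resize(s["image"][150:250,265:400],(400,296)),0,128,0,0,cv2.BORDER_CONSTANT)])
cv2.imwrite("pics/hov2.png",a[:,:,::-1])
E
```

```text
11.6167 [ 0.46623127 -0.09036589  0.08842409] [ 0.46593812 -0.09023925] F [-0.59 -0.05 -6.14] M [ 0.039  0.068 -0.015]
```

View pics/hov2.png

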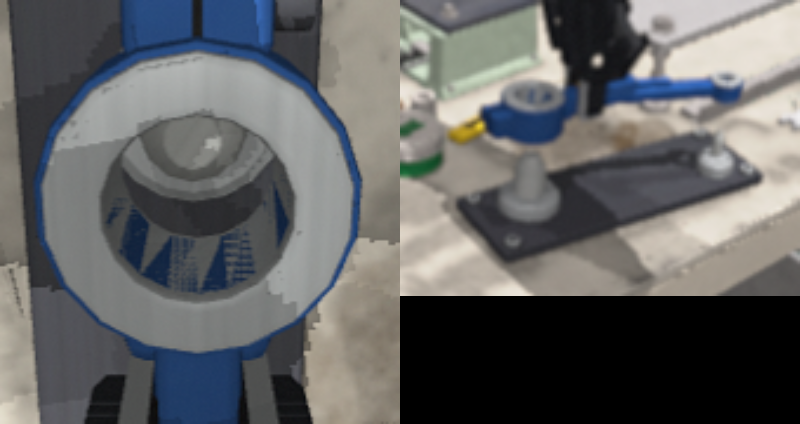

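```bash
cat >> h.py <<'E'
def state(z,F0,M0):
    p=np.array(robot.read_position()); e=fixf(np.r_[p[:2]-pt(FO,FY,0,0),0])[:2]*1e3
    f=fixf(F()-F0); m=fixf(M()-M0)
    print(f"t{robot.read_t():.1f} z{z*1e3:.1f} act{p[2]*1e3:.1f} exy",e.round(2),"F",f.round(1),"M",m.round(2)); return f,m,p
E
python3 - <<'E'
from h import *
h=dict(np.load("hov.npz")); T=h["T"]; p=on_plane(h,(283.7,169.4),.062,T)[:2]
print("pin tip vs model (fixture mm)",fixf(np.r_[p-pt(FO,FY,-.046,0),0])[:2]*1e3)
F0,M0=F(),M(); np.save("FM0.npy",[F0,M0]); d=np.zeros(2)
for z in (.072,.064,.058,.054,.050,.046):
    robot.move_straight([*tgt(*d),z],RF,feed=.04); f,m,p=state(z,F0,M0)
    if np.linalg.norm(f)>6: print("contact"); break
E
```

```text
pin tip vs model (fixture mm) [0.51183123 0.96388289]
t12.3 z72.0 act71.8 exy [1.89 0.25] F [ 0.1  0.6 -0.3] M [ 0.07 -0.04 -0.01]
t12.7 z64.0 act63.7 exy [2.   0.14] F [ 0.5 -0.7 -0.2] M [ 0.07 -0.03  0.01]
t13.0 z58.0 act57.7 exy [1.99 0.15] F [-0.1 -0.4 -0.7] M [0.07 0.01 0.01]
t13.2 z54.0 act53.8 exy [2.   0.18] F [ 0.4 -0.7 -1.2] M [ 0.07 -0.02 -0.01]
t13.5 z50.0 act49.7 exy [2.03 0.14] F [-0.8 -1.6 -0.5] M [ 0.07 -0.05 -0.06]
t13.7 z46.0 act45.8 exy [1.98 0.18] F [-0.3 -0.6 -0.7] M [ 0.04 -0.06  0.03]
```

```bash
python3 - <<'E'
from h import *
F0,M0=np.load("FM0.npy")
for z in np.r_[np.arange(.043,.032,-.0025),np.arange(.032,.0255,-.0007)]:
    robot.move_straight([*tgt(),z],RF,feed=.03); robot.wait(.05); f,m,p=state(z,F0,M0)
    if np.hypot(*f[:2])>8 or f[2]>11: print("contact"); break
E
```

```text
t14.0 z43.0 act42.9 exy [1.98 0.32] F [ 0.9 -1.  -0.3] M [ 0.03 -0.06 -0.  ]
t14.3 z40.5 act40.4 exy [2.   0.34] F [ 0.2  0.2 -0.8] M [ 0.1  -0.12 -0.  ]
t14.6 z38.0 act37.9 exy [2.01 0.32] F [ 0.3 -1.  -0.9] M [ 0.05 -0.03  0.01]
t14.9 z35.5 act35.4 exy [1.98 0.35] F [ 1.  -1.2 -0.1] M [ 0.01 -0.03 -0.07]
t15.2 z33.0 act32.9 exy [1.98 0.33] F [ 0.6 -0.7 -1.7] M [ 0.07 -0.04 -0.04]
t15.5 z32.0 act32.0 exy [1.98 0.37] F [ 0.4 -0.7  0.5] M [ 0.09 -0.04  0.03]
t15.8 z31.3 act31.3 exy [1.99 0.36] F [ 0.4 -0.4 -0.9] M [ 0.12 -0.06  0.06]
t16.1 z30.6 act30.6 exy [2.02 0.39] F [ 0.7 -0.9 -1.6] M [ 0.06 -0.02 -0.01]
t16.4 z29.9 act30.4 exy [2.05 0.44] F [ 0.3 -3.4 11.2] M [-0.63 -0.05 -0.04]
contact
```

Contact came at 30.4 mm, against 30.3 predicted for full seating. The moment about y is balanced, so both rings share the load. I'll press slightly more to confirm, and take a look.

```bash
python3 - <<'E'
from h import *
F0,M0=np.load("FM0.npy")
for z in (.0295,.0291,.0287,.0283):
    robot.move_straight([*tgt(),z],RF,feed=.02); robot.wait(.25); f,m,p=state(z,F0,M0)
    if f[2]>17: break
R=np.array(robot.read_eef_rot()); print("tilt mrad",(1e3*R[:2,2]).round(1))
c,T=wrist("seat"); s=eyes.camera("scene"); d=eyes.camera("side")
a=np.hstack([cv2.resize(x,(400,400),interpolation=cv2.INTER_CUBIC) for x in (s["image"][145:245,275:395],d["image"][215:325,195:285])])
cv2.imwrite("pics/seat2.png",a[:,:,::-1])
E
```

```text
t16.9 z29.5 act30.4 exy [2.03 0.5 ] F [ 1.2 -4.8 17.9] M [-1.   -0.04  0.02]
tilt mrad [ 0.1 -0.7]
```

View pics/seat2.png

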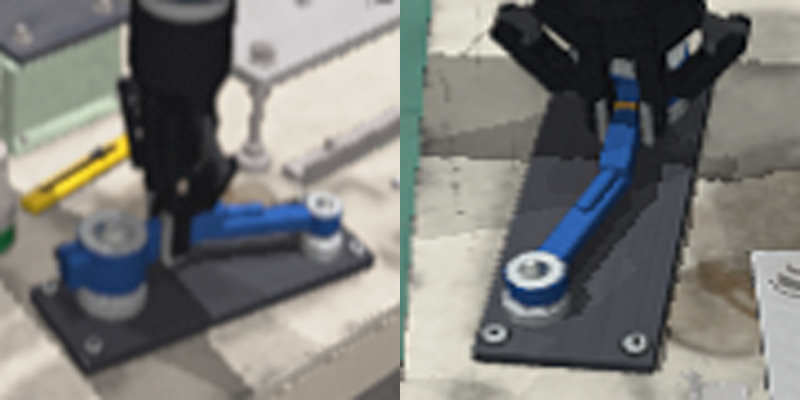

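Seated: the scene view shows both bosses down on their rings (big at (112,290), eye at (322,235)), and the side view agrees. The stiff rise 11→18 N at constant height confirms a full seat. Now the lift.

```bash
python3 - <<'E'
from h import *
F0,M0=np.load("FM0.npy")
robot.move_straight([*tgt(),.0315],RF,feed=.02)
robot.move_straight([*tgt(),.0865],RF,feed=.05); robot.wait(.8)
f,m,p=state(.0865,F0,M0)
robot.move_straight([*tgt(),.0865+(.0863-p[2])],RF,feed=.02); robot.wait(.8)
f,m,p=state(.0863,F0,M0); print("qvel",np.abs(robot.read_qvel()).max(),robot.read_gripper_width(),(1e3*np.array(robot.read_eef_rot())[:2,2]).round(1))
c,T=wrist("fin"); s=eyes.camera("scene"); d=eyes.camera("side")
l=c; h=cv2.cvtColor(l["image"],cv2.COLOR_RGB2HSV)
blue=(h[...,0]>98)&(h[...,0]<128)&(h[...,1]>110); c0=np.array([284,196.]); pts=[]
for a in np.radians(np.r_[-60:60:3,120:240:3]):
    for r in np.arange(50,85,.5):
        q=c0+r*np.array([np.cos(a),np.sin(a)])
        if blue[int(round(q[1])),int(round(q[0]))]: pts.append(q); break
print(len(pts),cv2.fitEllipse(np.array(pts,np.float32)),circle_on(l,l["tool_from_camera"],np.array(pts),-.0297))
a=np.hstack([cv2.resize(x,(400,400),interpolation=cv2.INTER_CUBIC) for x in (s["image"][135:245,275:395],d["image"][195:325,185:285])])
cv2.imwrite("pics/fin2.png",a[:,:,::-1])
E
```

```text
t19.4 z86.5 act86.5 exy [2.02 0.43] F [ 0.9 -0.6 -0. ] M [ 0.12 -0.06  0.07]
t20.4 z86.3 act86.3 exy [2.   0.41] F [ 0.3 -1.  -1.4] M [-0.01 -0.02 -0.  ]
qvel 0.0010327831347821245 0.16787482880459423 [ 0. -0.]
80 ((283.4504089355469, 195.08059692382812), (128.55532836914062, 133.58094787597656), 90.11901092529297) (array([0.04820464, 0.00012963]), np.float64(0.024417013899478333), np.float64(0.00046791816889164145), 80)
```

View pics/fin2.png

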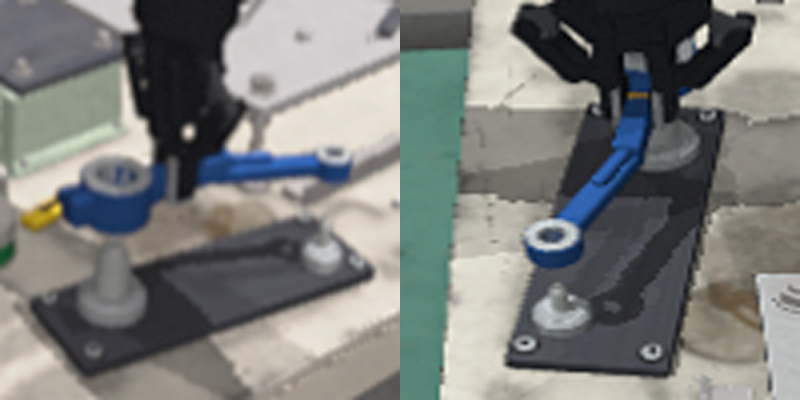

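The final view shows the lever level above the pins, unchanged in the hand and clear of the fixture.

```bash
python3 - <<'E'
from plant import robot
robot.hand_in(); print(robot.read_t())
E
```

```text
the job is handed in; nothing more can be done
the job is handed in; nothing more can be done
```

The dry fit is done and the job is handed in, at about 20 s on the robot's clock; no verdict came back.

**What I did:** I gripped the lever on the yellow stripe with 80 N. I lowered it over both pins in small steps, checking the force at each one. It met no noticeable resistance until it touched the rest rings, with the fingertips 30.4 mm up against 30.3 mm expected. I then pressed to about 18 N; it went no lower, the load showed no lean towards either end, and both outside cameras showed the big boss and the eye down on their rings. Then I lifted it off.

**Last checks:**
- **Height:** the lever's underside is about 82 mm above the bench, 20 mm clear of the taller pin.
- **Alignment and level:** the tool is vertical and within about 0.5 mm of the target position. The big boss shifted no more than about 0.4 mm in the hand, and only a leftover 1–2 N showed on the sensor, about its noise level.
- **Stillness:** the arm was nearly at rest (joint speeds about 0.001 rad/s).

**What didn't match exactly:**
- One rough reading of the big pin's tip from the hover picture was 0.5–1 mm off my fixture position. I kept my position, and the lever went on freely.
- A side force of about 5 N built up while pressing on the rings and was gone after the lift.

I did not touch the other items on the bench, but I made no separate before-and-after check of their positions.

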